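Copy the pattern's corner angle to the trimmer fence with a bevel gauge

TASK

Take the bevel gauge by its wooden grip and push it fully home into the corner of the plywood pattern board, against its end stop, so that its stock lies flush along the fixed batten and its loose blade is swung flush along the angled batten; press its lock lever fully down while it lies there. Then carry the locked gauge to the paper trimmer and push it fully home along the trimmer's fixed rail against its end stop so that its blade swings the angle fence to the same angle; never touch the fence itself with the gripper. Leave the gauge lying locked in the trimmer's corner, flush with rail and fence, and do not disturb the mug, tape roll or card pack.

Things in the scene. Friction and masses are not known exactly. Their poses are not given: they have to be found in the camera images.
- bevel_grip (a point): Centre of the upright dark wooden grip of the loose bevel gauge (0.45 to 0.7 kg). Axes: z up, x from the pivot along the stock, y to the side where the blade sticks out. The grip is 80 mm long (x), 24 mm wide (y), 42 mm tall; its centre lies 90 mm along x from the pivot and 41 mm above the gauge's underside, its lower end 20 mm above it.
- bevel_pivot (a point): The blade's pivot axis on the gauge, 10 mm above the gauge's underside, axes as bevel_grip. The flat steel stock, 28 mm wide, 20 mm tall, reaches from here 160 mm along x, with a round end of radius 14 mm about the pivot: this end meets the end stop of a corner when the gauge is fully home.
- blade_mid (a point): Middle of the gauge's aluminium blade, 65 mm from the pivot, 10 mm above the underside; x points to its free end. Reaches 24 (narrow neck before) to 130 mm from the pivot, 28 mm wide, 6 thick, a low foot under its end. Unlocked it turns with light friction (0.03 N m) and stays where put; at first it is 108 to 118 degrees from the stock, wider than the pattern's corner.
- lock (a joint): Black lock lever over the dark round clamp disc (52 mm wide, top 24 mm above the underside) on the pivot: 0 = raised about 46 degrees (blade free), 0.8 rad = fully down, level (blade clamped, enough to move the fence). Pressing it down from above takes about 3 to 15 N; it stays where it is left.
- lock_tip (a point): Pad of the lock lever, 38 mm from its hinge. The hinge is 10 mm along +x from the pivot axis, 37 mm above the underside; the lever (44 mm long, 16 wide, 8 thick) reaches from it over the pivot towards the gauge's -x, raised 46 degrees when free. When down, the pad is 28 mm beyond the pivot, its top 42 mm above the underside.
- pattern_corner (a point): Point on top of the fixed plywood pattern board (6 mm above the bench) over which the gauge's pivot lies when home. x runs along the board's fixed wooden batten, roughly to the robot, y to the angled batten's side. The batten's inner face is at y = -14 mm, x up to 190 mm, 16 mm high above the board; a stop of equal height has its face at x = -14 mm. Same yaw as the trimmer.
- pattern_arm_mid (a point): Middle of the inner face of the pattern's angled wooden batten. Its x runs along the face away from pattern_corner; the face lies 14 mm to the side of a line through pattern_corner and spans 22 to 126 mm from it. 14 mm wide, 16 mm high above the board, immovable, 75 to 105 degrees from the fixed batten: the angle to copy.
- trimmer_corner (a point): Point on top of the fixed paper trimmer's grey bed (6 mm above the bench) over which the gauge's pivot lies when home. x runs along its fixed aluminium rail, roughly to the robot, y to the fence's side. Rail and end stop sized and placed as on the pattern. A grey cutter head up to 60 mm tall stands 60 to 110 mm behind (-x).
- fence_mid (a point): Middle of the inner face of the trimmer's aluminium fence, which swings about trimmer_corner; x runs along the face outwards. Sizes as pattern_arm_mid. It turns with a friction of 0.04 N m and stays where left; at first 62 to 70 degrees from the rail, narrower than the pattern; opens to 108 degrees.
- mug_rim (a point): Bystander: centre of the rim of a white mug, 76 mm wide, 85 mm tall.
- tape_roll: Bystander: brown roll of tape lying flat, 96 mm wide, 45 mm tall; centre of its underside.
- card_pack: Bystander: pack of white card 150 x 100 x 35 mm; centre of its underside.

How it is judged:
By the outcome, as a careful person would: the job done as asked, in the order asked, and still so for the second after the job is handed in, with the robot touching nothing.
It also fails if it takes over 72 s, if anything falls off the work surface, if the arm or the gripper's body presses on something with over 40 N, if the wrist force passes 120 N, or if a joint passes its speed limit or range.

ROBOT

A 6-joint arm with a two-finger parallel gripper is mounted at the origin on the work surface. World frame = base frame: x ahead of the robot, y to its left, z up, the work surface at z = 0. Lengths are in mm, angles in rad, forces in N, time in s.
With the tool pointing down it reaches from about 350 to 875 mm from the base axis. Payload 4.2 kg.
Tool frame: the origin (TCP) lies between the finger pads; the fingertips stand 11 mm ahead of it and the grasp point (between the pads) lies 8 mm behind it; z points along the fingers, y is the direction in which the jaws open and shut (so a half turn about z gives the same grasp; the last joint's range is limited). The gripper opens to 85 mm and grips with 20 to 120 N. Pads are 22 mm wide; open, the fingers measure 114 mm over their backs; the gripper's body (76 mm by 85 mm) begins 54 mm behind the grasp point. The pads swing forward as they close: fully open they stand 13 mm farther back than shut.
Start: joints at [1.539, 0.385, 0.008, 0, -1.194, -0.259], TCP at [179.167, 598.747, 242.312] pointing down, gripper open.
Joint ranges: [-3.14, 3.14], [-1.21, 2.06], [-1.07, 1.41], [-3.16, 2.05], [-2.99, -0.16], [-3.1, 3.1]. Speed limits (rad/s): [2.79, 2.79, 3.14, 3.14, 3.14, 3.14].

INTERFACE

Orientations are given as a unit quaternion [x, y, z, w].
In Python, from bench import * gives the robot as it stands. The module is installed in compiled form; this text tells all that it offers.
- The arm moves only by the tool drive_tool, never from a script. Its argument "increments" is a list of rows, each a list of 3 entries, a list of its own where there are three numbers: the gripper command: -1 is shut, 1 is fully open, values between are in proportion, then the shift along the tool's x, y, z scaled (see below), then the turn about the tool's z scaled (see below). In form: [[hand, [tx, ty, tz], turn], ...]. A call has 1 to 20 rows; each row shifts and turns the commanded pose from where the row before left it, along the tool's axes as they then stand; what a row does not reach is not made up. The controller multiplies each number of a shift by 0.3 m and each number of a turn by 2 rad. A row lasts 1/8 s, in which the tool goes at most 62.5 mm and 10.7 degrees, less where a joint would pass 70% of its speed; a pose out of reach is approached as far as the arm can. A call with a number of a shift or a turn outside -1 to 1 is refused whole. A call with a gripper value outside its range is refused whole. The fingers move at their own pace and stop on an object; the grip force is fixed at half the most. Time passes only in rows, so rows that do not move let the fingers close. It gives the time, the measured TCP pose, the force and the opening at its end, in the units of the state.
- read_state(): the state, without advancing time (a new reading comes with each control period).
- get_image(name): name is "scene" or "side" or "wrist"; returns the picture (420x560x3 uint8, red, green, blue); there is no depth.
- calibration(name): a dict with "fovy" (degrees; the focal length in pixels is half the picture's height over the tangent of half this angle, whatever the lens; pixels are square), "cx", "cy" (the principal point, pixels), "R" (3x3) and "t" (3): a world point X has camera coordinates R X + t. Camera axes: x right, y down, z forward; pixel columns grow to the right and rows downward; lengths in mm; the calibration is good to about 2 mm. A picture is of the moment at which its call begins: read the wrist's pose just before it. calibration takes no time and is no camera call; for the wrist camera it gives the pose at the moment of the call.
- job_done(): hands the job in, once; it reports no verdict.
The state is a dict: "clock": time; "joints": joint angles; "joint_vel": joint speeds; "joint_efforts": joint torques, N m; "position": TCP position; "ee_rot": TCP orientation; "contact_force": force on the tool from outside, world axes, zero at the start; "wrist_torque": the same for the moment, N m; "gripper_width": finger opening in mm.
Only numpy, scipy, OpenCV 4.12 (cv2) and the standard library are available. Lean on these libraries where they do the work, as an engineer would, in place of code of your own. Each camera call takes 0.05 s, during which the arm holds its last target.

## Working session

There is one attempt and no reset: what is moved stays moved. The work goes in short steps, Python scripts to look and compute and a tool call to move; the robot and the scene stay as the last step left them, time stands still between calls to the robot, and variables do not carry over. Pictures are saved under pics/ and viewed, and the job is handed in when it is done.

Besides the shell and the picture viewer there is one more tool, called after "Emit:" by a JSON object that holds its "method" and its "body". drive_tool: Moves the arm, as the interface text tells. Shifts and turns lie within -1 to 1; 1 stands for 0.3 m of shift or 2 rad of turn. Its arguments: {"type":"object","properties":{"increments":{"type":"array"}},"required":["increments"]}

```bash
mkdir -p pics
python3 - <<'E'
from bench import *
import cv2
s=read_state(); print(s)
for n in ["scene","side","wrist"]:
    c=calibration(n); print(n,c)
    im=get_image(n); cv2.imwrite(f"pics/{n}0.png",im[:,:,::-1])
E
```

```text
{'clock': 0.0, 'joints': array([ 1.53860947e+00,  3.85552892e-01,  6.61796283e-03, -4.91746354e-04,
       -1.19399349e+00, -2.58597870e-01]), 'joint_vel': array([ 0.00073901, -0.00087666,  0.00085278,  0.00067143,  0.00081006,
        0.00130767]), 'joint_efforts': array([-1.08524790e-03, -3.92291486e+01,  1.88408142e+01,  4.18627247e+00,
       -4.48858991e-03, -4.33581704e-06]), 'position': array([179.01338321, 598.22858715, 241.22176645]), 'ee_rot': array([ 9.89435401e-01, -1.44970335e-01, -1.06640072e-04,  1.08503797e-03]), 'contact_force': array([-1.14874769,  0.33568826,  0.06837707]), 'wrist_torque': array([0.00723893, 0.06583164, 0.01014107]), 'gripper_width': 85.64321603594925}
scene {'fovy': 49.104702612343466, 'cx': 272.6392829171527, 'cy': 209.04937373201324, 'R': array([[ 0.06277507,  0.99800614, -0.00656054],
       [ 0.8448208 , -0.0566371 , -0.53204329],
       [-0.53135404,  0.02785657, -0.84669174]]), 't': array([ -57.47264913, -473.01533971, 1834.1067898 ])}
side {'fovy': 57.348998462350096, 'cx': 282.4818686502305, 'cy': 204.62329156473857, 'R': array([[ 0.99589963, -0.09045751, -0.00116417],
       [-0.05530518, -0.5986023 , -0.79913492],
       [ 0.07159088,  0.79592256, -0.60115059]]), 't': array([-608.61755942,   92.03280068, 1163.16487292])}
wrist {'fovy': 61.3281225864435, 'cx': 282.1976005894116, 'cy': 208.6044821484869, 'R': array([[-0.28636611, -0.95811952,  0.00120115],
       [-0.92393156,  0.27647937,  0.26440428],
       [-0.253663  ,  0.07460664, -0.96441118]]), 't': array([624.41755126, -34.84477488, 377.78453375])}
```

View pics/scene0.png

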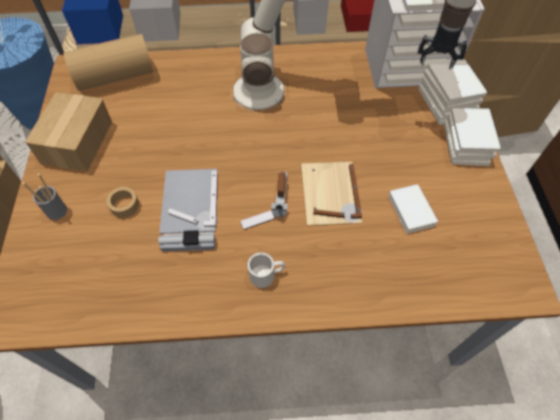

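View pics/side0.png

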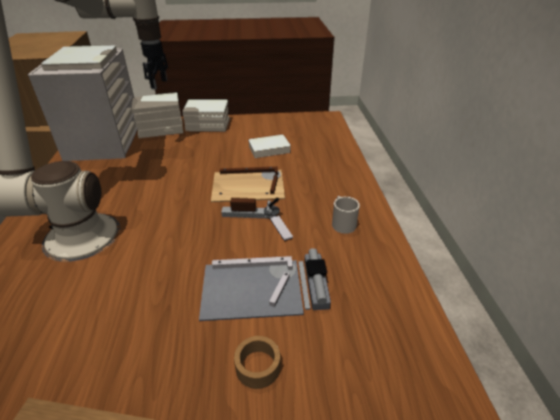

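View pics/wrist0.png

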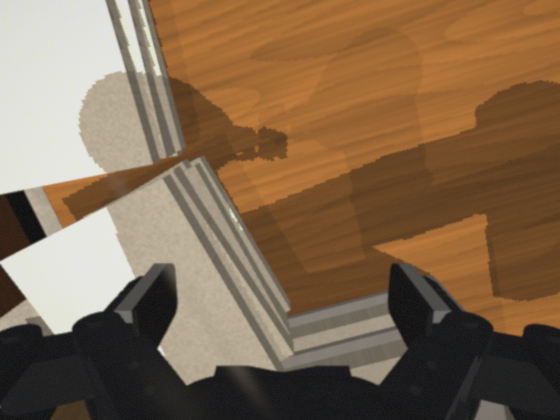

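Run:
```python
import cv2
im=cv2.imread('pics/scene0.png')
def crop(im,x0,y0,x1,y1,k,n):
    c=cv2.resize(im[y0:y1,x0:x1],None,fx=k,fy=k,interpolation=cv2.INTER_CUBIC)
    cv2.imwrite(n,c)
crop(im,150,160,290,260,5.7,'pics/sc_a.png')
crop(im,230,160,370,235,5.7,'pics/sc_b.png')
im=cv2.imread('pics/side0.png')
crop(im,190,150,340,330,3.3,'pics/sd_a.png')
```

```text
(no output)
```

View pics/sc_a.png

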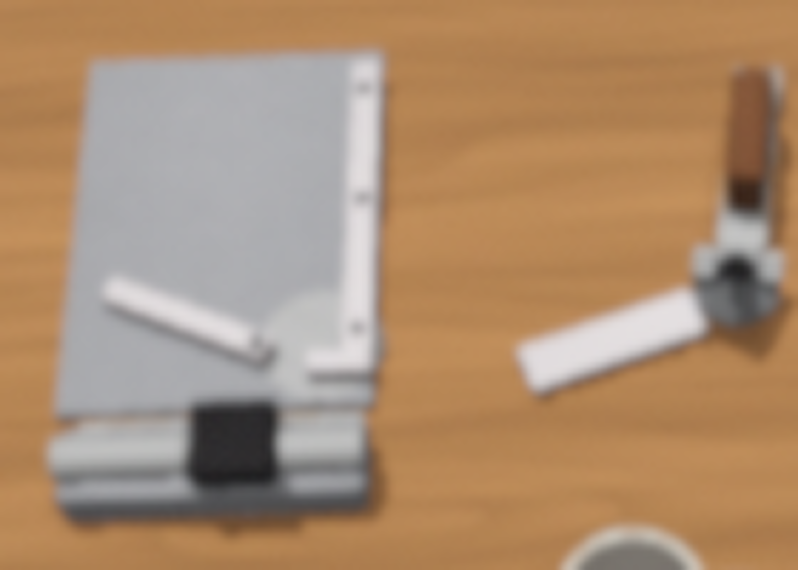

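View pics/sc_b.png

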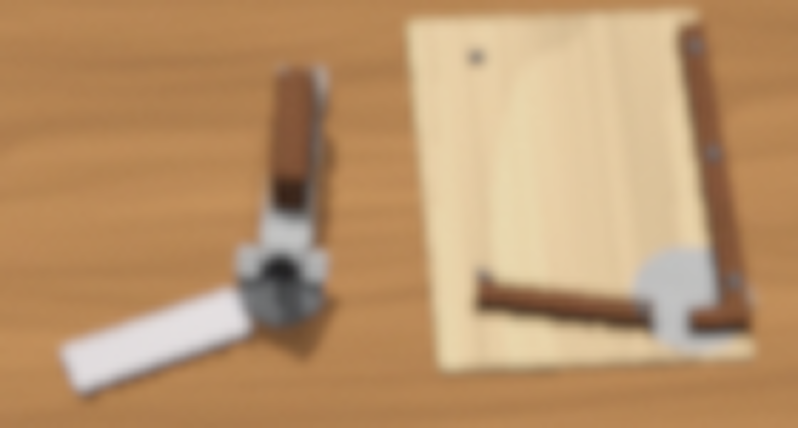

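View pics/sd_a.png

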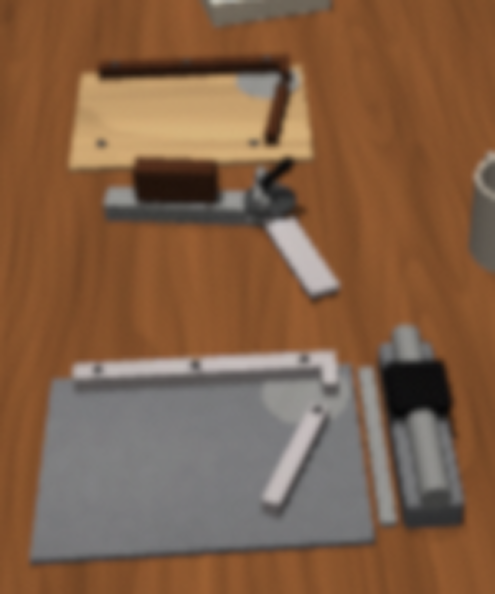

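```bash
cat > h.py <<'E'
from bench import *
import numpy as np, cv2
from scipy.spatial.transform import Rotation as Ro
def cal(n):
    c=calibration(n); f=210/np.tan(np.radians(c['fovy']/2)); c['f']=f
    c['R']=np.array(c['R']); c['t']=np.array(c['t']); return c
def unproj(c,uv,z):
    d=np.array([(uv[0]-c['cx'])/c['f'],(uv[1]-c['cy'])/c['f'],1.])
    o=-c['R'].T@c['t']; d=c['R'].T@d
    return o+d*(z-o[2])/d[2]
def proj(c,X):
    p=c['R']@np.array(X,float)+c['t']; return np.array([c['cx']+c['f']*p[0]/p[2],c['cy']+c['f']*p[1]/p[2]])
def crop(im,x0,y0,x1,y1,k,n):
    cv2.imwrite(n,cv2.resize(im[y0:y1,x0:x1],None,fx=k,fy=k,interpolation=cv2.INTER_CUBIC))
def st():
    s=read_state(); R=Ro.from_quat(s['ee_rot']).as_matrix()
    print('t',round(s['clock'],2),'pos',s['position'].round(1),'x',R[:,0].round(3),'y',R[:,1].round(3),'z',R[:,2].round(3),'F',s['contact_force'].round(1),'w',round(s['gripper_width'],1))
    return s,R
E
python3 - <<'E'
from h import *
s,R=st()
c=cal('scene'); p=lambda n,u,v,z,ox,oy:print(n,unproj(c,(ox+u/5.7,oy+v/5.7),z).round(0))
p('pivot',282,295,24,230,160)
p('gripfar',297,68,62,230,160); p('gripnear',290,178,62,230,160)
p('bladetip',75,370,10,230,160)
p('pat corner bat/stop',720,300,22,230,160); p('pat bat end',690,30,22,230,160); p('arm out',482,300,22,230,160)
p('trim rail end',360,60,22,150,160);p('trim corner',350,350,22,150,160);p('fence out',108,285,22,150,160)
p('mug',630,560,85,150,160)
c=cal('wrist'); o=-c['R'].T@c['t']
print('cam in tool',R.T@(o-s['position']), 'cam axes in tool', (R.T@c['R'].T).round(3))
E
```

```text
t 0.15 pos [179.1 598.4 241.5] x [ 0.958 -0.287  0.   ] y [-0.287 -0.958  0.002] z [-0.    -0.002 -1.   ] F [ 0.1  1.3 -0. ] w 85.6
pivot [588.  43.  24.]
gripfar [456.  61.  62.]
gripnear [534.  51.  62.]
bladetip [622. -77.  10.]
pat corner bat/stop [607. 293.  22.]
pat bat end [413. 306.  22.]
arm out [598. 157.  22.]
trim rail end [ 404. -175.   22.]
trim corner [ 609. -179.   22.]
fence out [ 556. -319.   22.]
mug [782. -27.  85.]
cam in tool [  66.09223766   -0.14090369 -131.47629633] cam axes in tool [[ 0.001 -0.964 -0.264]
 [ 1.     0.001 -0.001]
 [ 0.001 -0.264  0.964]]
```

Emit:
{"method": "drive_tool", "body": {"increments": [[1,[0,0,-0.1],-0.062],[1,[0,0,-0.1],-0.062],[1,[0.098,0.13,0],0],[1,[0.098,0.13,0],0],[1,[0.098,0.13,0],0],[1,[0.098,0.13,0],0],[1,[0.098,0.13,0],0],[1,[0.098,0.13,0],0],[1,[0.098,0.13,0],0],[1,[0.098,0.13,0],0],[1,[0.098,0.13,0],0],[1,[0.098,0.13,0],0],[1,[0.098,0.13,0],0],[1,[0.098,0.13,0],0],[1,[0,0,0],0],[1,[0,0,0],0]]}}

```text
clock: 2.15
position: [511.4, 116.0, 302.0]
ee_rot: [1.0, -0.022, -0.0, 0.0]
contact_force: [-0.3, 0.0, -0.5]
gripper_width: 85.3
```

Run:
```python
from h import *
s,R=st()
c=cal('wrist'); im=get_image('wrist')[:,:,::-1]; np.save('c1.npy',c,allow_pickle=True)
cv2.imwrite('pics/w1.png',im)
```

```text
t 2.15 pos [511.4 116.  302. ] x [ 0.999 -0.043 -0.001] y [-0.043 -0.999  0.   ] z [-0.001 -0.    -1.   ] F [-0.3  0.  -0.5] w 85.3
```

View pics/w1.png

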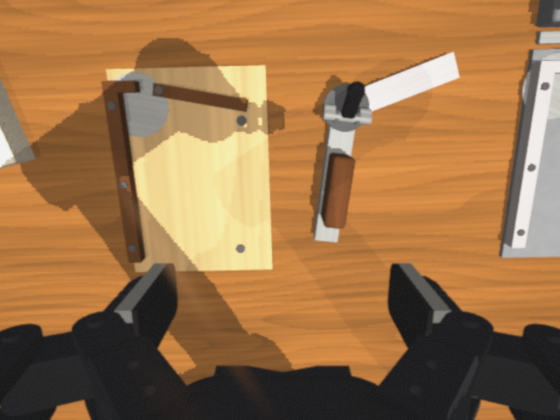

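Run:
```python
from h import *
im=cv2.imread('pics/w1.png')
crop(im,90,55,290,205,4,'pics/w1a.png'); crop(im,90,150,290,300,4,'pics/w1b.png'); crop(im,300,40,480,250,2.8,'pics/w1c.png')
```

```text
(no output)
```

View pics/w1a.png

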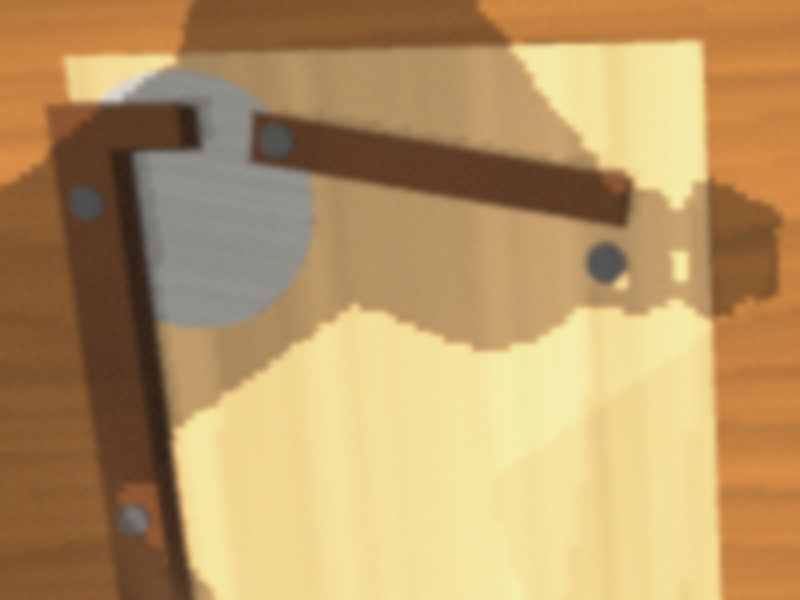

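View pics/w1b.png

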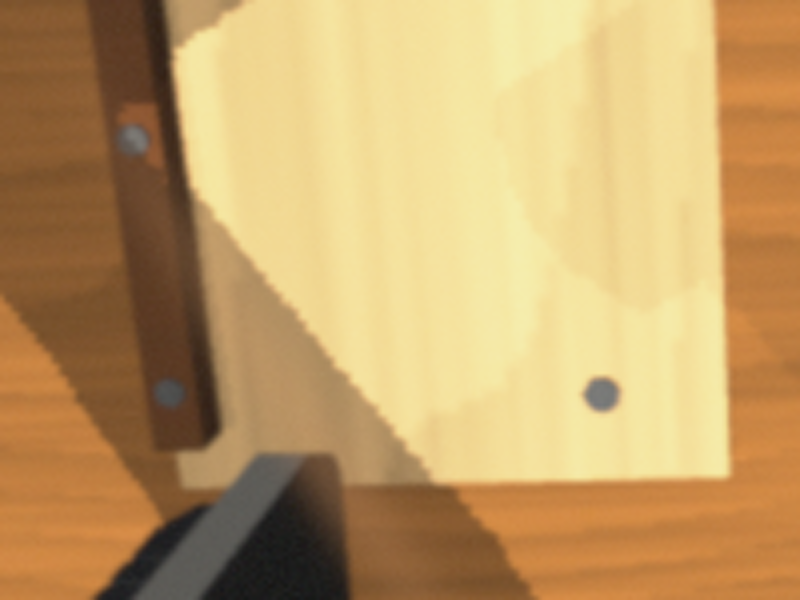

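View pics/w1c.png

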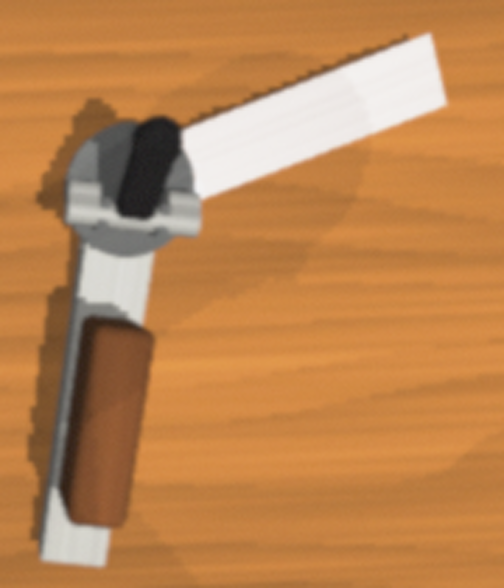

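Run:
```python
from h import *
c=np.load('c1.npy',allow_pickle=True).item()
A=lambda u,v:(90+u/4,55+v/4); B=lambda u,v:(90+u/4,150+v/4); C=lambda u,v:(300+u/2.8,40+v/2.8)
def ang(a,b): d=b-a; return np.degrees(np.arctan2(d[1],d[0]))
k=unproj(c,A(112,150),22); m=unproj(c,A(160,520),22); e=unproj(c,B(204,447),22)
print('batten corner',k,m,e,'len',np.linalg.norm(e-k),'yaw',ang(k,e))
a=unproj(c,A(251,162),22); b=unproj(c,A(627,224),22)
print('arm',a,b,np.linalg.norm(b-a),ang(a,b), 'angle', (ang(a,b)-ang(k,e)))
th=np.radians(ang(k,e)); x=np.array([np.cos(th),np.sin(th)]); y=np.array([-x[1],x[0]])
pc=k[:2]+14*x+14*y; print('pattern_corner',pc)
# arm line dist from pc
d=(b-a)[:2]; d/=np.linalg.norm(d); n=np.array([-d[1],d[0]]); print('arm perp',(a[:2]-pc)@n,(a[:2]-pc)@d,(b[:2]-pc)@d)
g=[unproj(c,C(*q),62) for q in [(92,320),(155,330),(126,525),(68,518)]]
for q in g: print('grip',q.round(1))
gc=sum(g)/4; print('gripc',gc)
se=[unproj(c,C(*q),20) for q in [(42,560),(106,566)]]; print('stock end',se,(se[0]+se[1])/2)
pv=unproj(c,C(131,188),24); print('pivot',pv,'dist',np.linalg.norm((gc-pv)[:2]), 'ang',ang(pv,gc),ang(pv,(se[0]+se[1])/2), np.linalg.norm((pv-(se[0]+se[1])/2)[:2]))
print('grip edges ang',ang(g[0],g[3]),ang(g[1],g[2]))
bt=[unproj(c,C(*q),13) for q in [(432,33),(447,104),(185,128),(202,198)]]
print('blade',[q.round(1) for q in bt],ang(bt[2],bt[0]),ang(bt[3],bt[1]))
```

```text
batten corner [605.27150626 294.14395073  22.        ] [501.19794518 297.20762291  22.        ] [402.95380033 298.78811588  22.        ] len 202.37100188016257 yaw 178.6850170159107
arm [600.47994919 256.21320145  22.        ] [579.50357286 153.35386463  22.        ] 104.97643323354603 -101.52642521813132 angle -280.211442234042
pattern_corner [590.95391051 280.46892048]
arm perp 14.18069814469479 21.863053743958236 126.83948697750427
grip [532.   62.7  62. ]
grip [527.3  39.2  62. ]
grip [451.   49.8  62. ]
grip [454.9  72.6  62. ]
gripc [491.28653882  56.07763351  62.        ]
stock end [array([421.91705434,  79.65563238,  20.        ]), array([417.87255639,  51.33062284,  20.        ])] [419.89480536  65.49312761  20.        ]
pivot [578.85320899  41.82497001  24.        ] dist 88.71899537633992 ang 170.75540165804054 171.53114681529206 160.71078298044972
grip edges ang 172.74910166652995 172.15816199500497
blade [array([632.3, -77.6,  13. ]), array([605.7, -85.8,  13. ]), array([601.1,  18.4,  13. ]), array([573.7,  10.9,  13. ])] -72.01727464862246 -71.68539750698413
```

Emit:
{"method": "drive_tool", "body": {"increments": [[1,[-0.03,0.102,0],0],[1,[-0.03,0.102,0],0],[1,[0,0,0.1],0.0525],[1,[0,0,0.19],0],[1,[0,0,0.19],0],[1,[0,0,0.19],0],[1,[0,0,0.12],0],[1,[0,0,0],0],[1,[0,0,0],0]]}}

```text
clock: 3.32
position: [492.1, 56.9, 66.9]
ee_rot: [0.997, -0.073, 0.001, -0.001]
contact_force: [-0.2, -0.2, 0.0]
gripper_width: 85.2
```

Run:
```python
from h import *
s,R=st()
cv2.imwrite('pics/w2.png',get_image('wrist')[:,:,::-1])
```

```text
t 3.33 pos [492.1  56.9  66.9] x [ 0.989 -0.145  0.003] y [-0.145 -0.989 -0.001] z [ 0.003  0.001 -1.   ] F [-0.2 -0.2  0. ] w 85.2
```

View pics/w2.png

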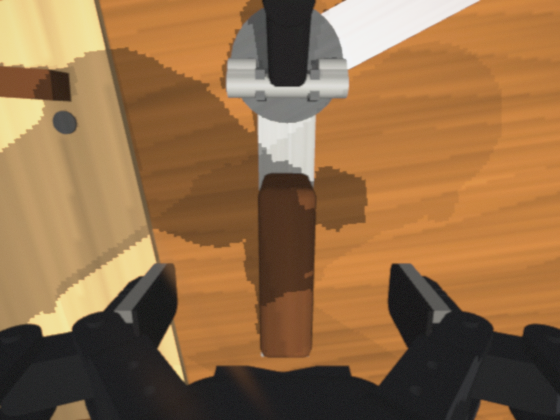

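Emit:
{"method": "drive_tool", "body": {"increments": [[1,[-0.005,0,0.07],0],[1,[0,0,0.034],0],[1,[0,0,0],0],[-1,[0,0,0],0],[-1,[0,0,0],0],[-1,[0,0,0],0],[-1,[0,0,0],0],[-1,[0,0,0],0],[-1,[0,0,0],0]]}}

```text
clock: 4.5
position: [489.6, 55.7, 34.5]
ee_rot: [0.997, -0.074, 0.0, 0.0]
contact_force: [-1.0, -1.9, 5.6]
gripper_width: 23.1
```

Run:
```python
from h import *
s,R=st()
cv2.imwrite('pics/w3.png',get_image('wrist')[:,:,::-1])
```

```text
t 4.5 pos [489.6  55.7  34.5] x [ 0.989 -0.147  0.   ] y [-0.147 -0.989  0.   ] z [ 0. -0. -1.] F [-1.  -1.9  5.6] w 23.1
```

View pics/w3.png

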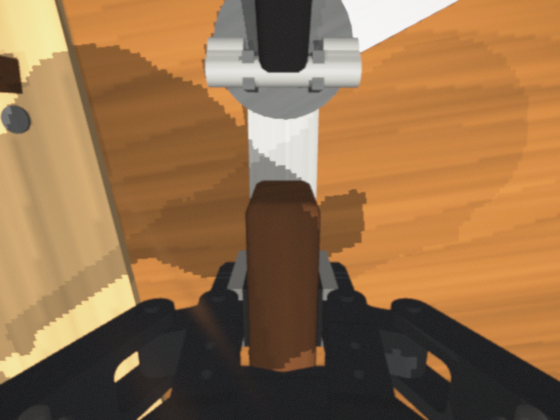

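Emit:
{"method": "drive_tool", "body": {"increments": [[-1,[0,0,-0.03],0],[-1,[0,0,-0.06],0],[-1,[0,0,-0.04],-0.02],[-1,[0,0,0],-0.0424],[-1,[-0.015,-0.043,0],0],[-1,[-0.03,-0.08,0],0],[-1,[-0.04,-0.1,0],0],[-1,[-0.04,-0.1,0],0],[-1,[-0.04,-0.1,0],0],[-1,[-0.04,-0.1,0],0],[-1,[-0.04,-0.1,0],0],[-1,[-0.03,-0.07,0],0],[-1,[-0.02,-0.03,0],0],[-1,[0,0,0],0],[-1,[0,0,0],0]]}}

```text
clock: 6.42
position: [405.8, 274.0, 72.8]
ee_rot: [1.0, -0.012, -0.0, 0.0]
contact_force: [-0.6, -0.5, -6.3]
gripper_width: 23.6
```

Run:
```python
from h import *
s,R=st(); c=cal('wrist'); np.save('c4.npy',c,allow_pickle=True)
cv2.imwrite('pics/w4.png',get_image('wrist')[:,:,::-1])
```

```text
t 6.42 pos [405.8 274.   72.8] x [ 1.    -0.024 -0.001] y [-0.024 -1.     0.001] z [-0.001 -0.001 -1.   ] F [-0.6 -0.5 -6.3] w 23.6
```

View pics/w4.png

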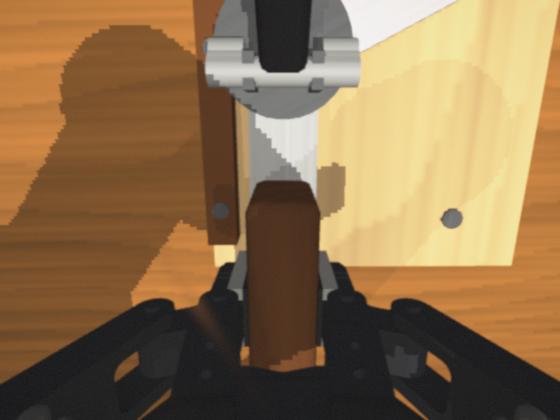

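Emit:
{"method": "drive_tool", "body": {"increments": [[-1,[0,0,0.05],0],[-1,[0,0,0.04],0],[-1,[0,0,0.012],0],[-1,[0,0,0],0],[-1,[0.03,0,0],0],[-1,[0.05,0,0],0],[-1,[0.05,0,0],0],[-1,[0.04,0,0],0],[-1,[0.04,0,0],0],[-1,[0.03,0,0],0],[-1,[0.02,0,0],0],[-1,[0,0,0],0],[-1,[0,0,0],0]]}}

```text
clock: 8.1
position: [483.7, 272.9, 42.4]
ee_rot: [1.0, -0.011, -0.0, 0.0]
contact_force: [-0.1, 0.2, -5.9]
gripper_width: 23.7
```

Run:
```python
from h import *
s,R=st(); c=cal('wrist'); np.save('c5.npy',c,allow_pickle=True)
cv2.imwrite('pics/w5.png',get_image('wrist')[:,:,::-1])
```

```text
t 8.1 pos [483.7 272.9  42.4] x [ 1.    -0.023 -0.   ] y [-0.023 -1.     0.   ] z [-0. -0. -1.] F [-0.1  0.2 -5.9] w 23.7
```

View pics/w5.png

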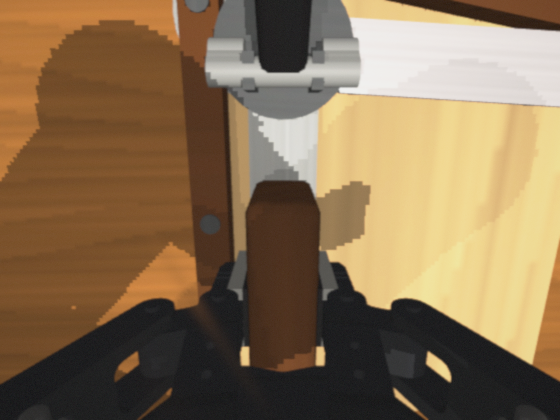

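Emit:
{"method": "drive_tool", "body": {"increments": [[-1,[0,-0.015,0.003],0],[-1,[0.01,-0.012,0],0],[-1,[0.02,0,0],0],[-1,[0.017,0,0],0],[-1,[0,0,0],0]]}}

```text
clock: 8.78
position: [498.9, 280.7, 41.6]
ee_rot: [1.0, -0.012, 0.0, -0.0]
contact_force: [0.0, 0.5, -5.9]
gripper_width: 23.5
```

Emit:
{"method": "drive_tool", "body": {"increments": [[-1,[0.005,0,0],0],[-1,[0.005,0,0],0],[-1,[0,0,0],0]]}}

```text
clock: 9.15
position: [501.4, 280.7, 41.6]
ee_rot: [1.0, -0.012, 0.0, -0.0]
contact_force: [-0.8, 1.5, -6.5]
gripper_width: 23.5
```

Run:
```python
from h import *
s,R=st(); c=cal('wrist'); np.save('c6.npy',c,allow_pickle=True)
cv2.imwrite('pics/w6.png',get_image('wrist')[:,:,::-1])
```

```text
t 9.15 pos [501.4 280.7  41.6] x [ 1.    -0.023  0.   ] y [-0.023 -1.    -0.   ] z [ 0.  0. -1.] F [-0.8  1.5 -6.5] w 23.5
```

View pics/w6.png

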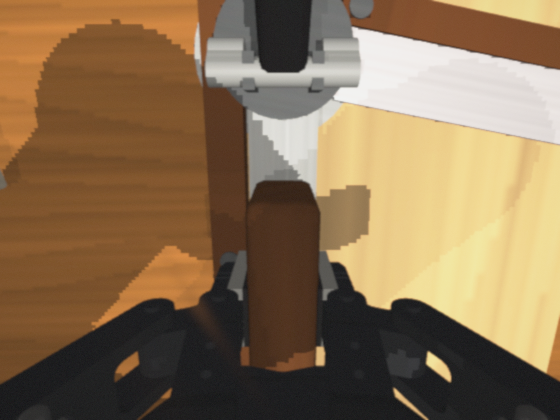

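Emit:
{"method": "drive_tool", "body": {"increments": [[-1,[0,-0.005,0.003],0],[-1,[0,-0.004,0],0],[-1,[0,0,0],0]]}}

```text
clock: 9.57
position: [501.3, 283.0, 40.7]
ee_rot: [1.0, -0.011, -0.0, 0.0]
contact_force: [0.7, -3.3, -5.3]
gripper_width: 23.6
```

Emit:
{"method": "drive_tool", "body": {"increments": [[-1,[0.005,0,0],0],[-1,[0.005,0,0],0],[-1,[0,0,0],0]]}}

```text
clock: 9.95
position: [502.3, 282.9, 40.8]
ee_rot: [1.0, -0.012, -0.002, 0.001]
contact_force: [-7.9, 0.2, 0.5]
gripper_width: 23.4
```

Emit:
{"method": "drive_tool", "body": {"increments": [[-1,[0.003,-0.005,0],0],[-1,[0.003,-0.003,0],0],[-1,[0,0,0],0]]}}

```text
clock: 10.32
position: [502.3, 283.1, 40.8]
ee_rot: [1.0, -0.012, -0.004, 0.003]
contact_force: [-13.1, -5.2, 5.0]
gripper_width: 23.6
```

Run:
```python
from h import *
s,R=st(); c=cal('wrist'); np.save('c7.npy',c,allow_pickle=True)
im=get_image('wrist')[:,:,::-1]; cv2.imwrite('pics/w7.png',im)
crop(im,190,0,560,160,2.1,'pics/w7a.png')
```

```text
t 10.32 pos [502.3 283.1  40.8] x [ 1.    -0.023 -0.008] y [-0.023 -1.     0.006] z [-0.008 -0.006 -1.   ] F [-13.1  -5.2   5. ] w 23.6
```

View pics/w7a.png

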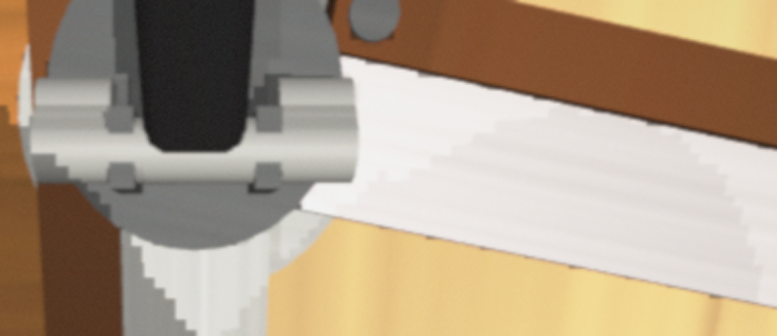

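Emit:
{"method": "drive_tool", "body": {"increments": [[0.2,[0,0,0],0],[0.2,[0,0,0],0],[0.2,[0,0,0],0],[0.2,[0,0,-0.05],0],[0.2,[0,0,-0.15],0],[-1,[0,0,-0.15],0],[-1,[0,0,-0.05],0],[-1,[0,0,0],0],[-1,[0,0,0],0]]}}

```text
clock: 11.5
position: [505.4, 285.1, 159.4]
ee_rot: [1.0, -0.012, -0.001, 0.001]
contact_force: [0.2, -0.2, -0.6]
gripper_width: -0.1
```

Run:
```python
from h import *
s,R=st(); c=cal('wrist'); np.save('c8.npy',c,allow_pickle=True)
im=get_image('wrist')[:,:,::-1]; cv2.imwrite('pics/w8.png',im)
```

```text
t 11.5 pos [505.4 285.1 159.4] x [ 1.    -0.023 -0.002] y [-0.023 -1.     0.002] z [-0.002 -0.002 -1.   ] F [ 0.2 -0.2 -0.6] w -0.1
```

View pics/w8.png

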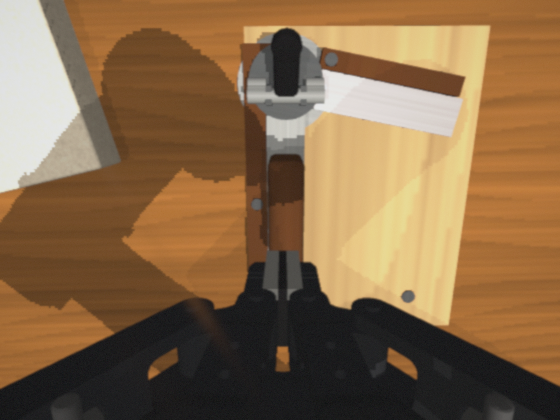

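Run:
```python
from h import *
im=cv2.imread('pics/w8.png'); crop(im,230,15,490,150,3,'pics/w8a.png')
c=np.load('c8.npy',allow_pickle=True).item()
print('lever tip px at z=72', unproj(c,(287,34),76), 'stock sides', unproj(c,(266,140),26),unproj(c,(306,140),26))
```

```text
lever tip px at z=72 [612.73401584 280.34634715  76.        ] stock sides [551.38057031 296.27515379  26.        ] [550.7046425  266.84421897  26.        ]
```

View pics/w8a.png

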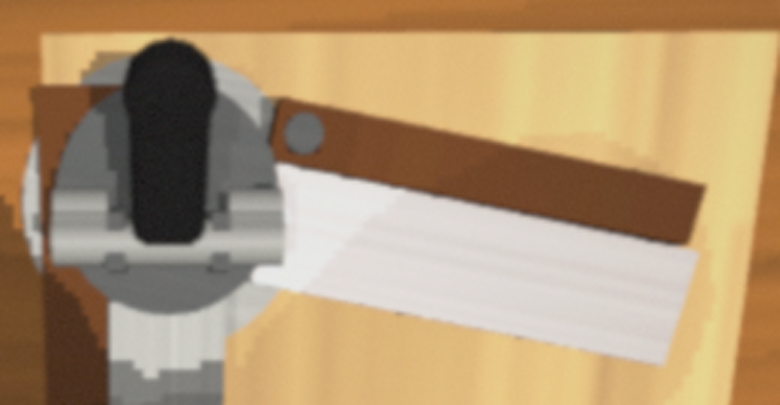

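Emit:
{"method": "drive_tool", "body": {"increments": [[-1,[0.12,0.004,0],0],[-1,[0.15,0.003,0],0],[-1,[0.096,0,0.05],0],[-1,[0,0,0.12],0],[-1,[0,0,0.04],0],[-1,[0,0,0],0]]}}

```text
clock: 12.3
position: [615.2, 280.6, 96.1]
ee_rot: [1.0, -0.011, -0.001, 0.001]
contact_force: [0.2, -0.4, 1.0]
gripper_width: 0.2
```

Emit:
{"method": "drive_tool", "body": {"increments": [[-1,[0,0,0.02],0],[-1,[0,0,0.02],0],[-1,[0,0,0.02],0],[-1,[0,0,0.02],0],[-1,[0,0,0],0]]}}

```text
clock: 12.92
position: [618.6, 282.3, 76.4]
ee_rot: [1.0, -0.011, 0.003, -0.002]
contact_force: [3.3, 0.3, 4.8]
gripper_width: 0.3
```

Emit:
{"method": "drive_tool", "body": {"increments": [[-1,[-0.005,0.003,0.015],0],[-1,[0,0,0.015],0],[-1,[0,0,0.01],0],[-1,[0,0,0.005],0],[-1,[0,0,0],0]]}}

```text
clock: 13.55
position: [616.0, 280.9, 61.6]
ee_rot: [1.0, -0.011, 0.002, -0.001]
contact_force: [4.7, 0.9, 5.8]
gripper_width: -0.3
```

Emit:
{"method": "drive_tool", "body": {"increments": [[-1,[0,0,0.008],0],[-1,[0,0,0.005],0],[-1,[0,0,0],0]]}}

```text
clock: 13.92
position: [616.4, 281.0, 58.5]
ee_rot: [1.0, -0.011, 0.003, -0.001]
contact_force: [4.4, -0.2, 8.5]
gripper_width: -0.0
```

Emit:
{"method": "drive_tool", "body": {"increments": [[-1,[0.01,0,0.007],0],[-1,[0,0,0.007],0],[-1,[0,0,0],0]]}}

```text
clock: 14.3
position: [617.3, 280.9, 57.8]
ee_rot: [1.0, -0.01, 0.001, -0.0]
contact_force: [-7.5, -0.4, 24.8]
gripper_width: -0.2
```

Emit:
{"method": "drive_tool", "body": {"increments": [[-1,[-0.003,0,0.004],0],[-1,[0,0,0],0],[-1,[0,0,-0.06],0],[-1,[-0.1,0,-0.15],0],[-1,[-0.15,0,-0.15],0],[-1,[-0.1,0,0],0],[-1,[0,0,0],0]]}}

```text
clock: 15.18
position: [509.1, 281.7, 157.6]
ee_rot: [1.0, -0.011, -0.002, 0.001]
contact_force: [0.6, -1.2, -0.3]
gripper_width: 0.1
```

Run:
```python
from h import *
s,R=st(); c=cal('wrist'); np.save('c9.npy',c,allow_pickle=True)
im=get_image('wrist')[:,:,::-1]; cv2.imwrite('pics/w9.png',im)
crop(im,230,15,490,150,3,'pics/w9a.png')
```

```text
t 15.18 pos [509.1 281.7 157.6] x [ 1.    -0.022 -0.004] y [-0.022 -1.     0.002] z [-0.004 -0.002 -1.   ] F [ 0.6 -1.2 -0.3] w 0.1
```

View pics/w9.png

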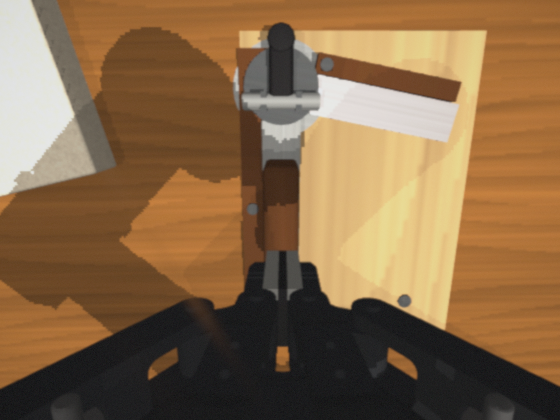

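View pics/w9a.png

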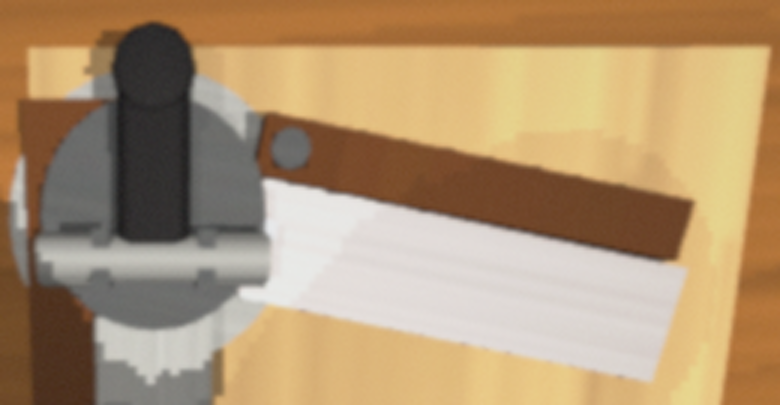

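Run:
```python
from h import *
a=cv2.imread('pics/w8.png');b=cv2.imread('pics/w9.png')
f=lambda im,x,y:cv2.resize(im[y:y+66,x:x+100],None,fx=3.9,fy=3.9,interpolation=cv2.INTER_CUBIC)
top=np.hstack([f(a,385,65),f(b,381,70)]); bot=np.hstack([f(a,235,110),f(b,230,115)])
cv2.imwrite('pics/cmp.png',np.vstack([top,bot]))
```

```text
(no output)
```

View pics/cmp.png

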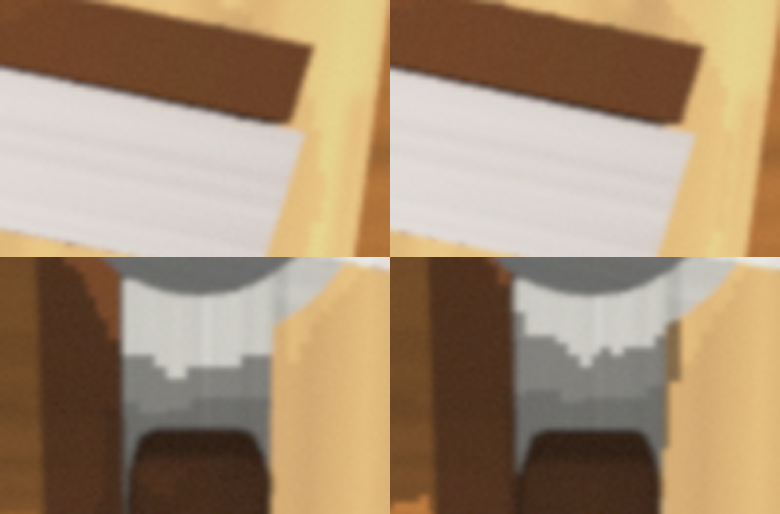

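Run:
```python
from h import *
for n,cn,rng in (('w8','c8',(350,440)),('w9','c9',(346,436))):
    im=cv2.imread(f'pics/{n}.png').astype(float); c=np.load(cn+'.npy',allow_pickle=True).item()
    g=im[:,:,0] # blue: white blade high, brown low
    P=[];Q=[];L=[]
    for u in range(*rng):
        col=cv2.GaussianBlur(g,(1,3),0)[60:150,u]
        w=np.where(col>190)[0]; w=w[np.argmax(np.diff(np.r_[w[0],w])<2):] 
        # upper edge brown->white : max gradient ; 
        d=np.diff(col); i=np.argmax(d[:]*(np.arange(len(d))>5)); 
        s=d[max(i-2,0):i+3]; P.append((u,60+0.5+i-2+ (s*np.arange(5)).sum()/s.sum()))
    P=np.array(P); 
    k=np.polyfit(P[:,0],P[:,1],1); r=P[:,1]-np.polyval(k,P[:,0]); ok=abs(r)<1; k=np.polyfit(P[ok,0],P[ok,1],1)
    a,b=[unproj(c,(u,np.polyval(k,u)),19) for u in rng]; d=b-a; print(n,'blade edge',a,b,np.degrees(np.arctan2(d[1],d[0])),ok.sum())
```

```text
w8 blade edge [595.88933023 234.45412433  19.        ] [581.35943769 168.3371248   19.        ] -102.39431883133126 90
w9 blade edge [595.80295242 234.31945701  19.        ] [581.13308565 168.41290267  19.        ] -102.54866037019698 90
```

Emit:
{"method": "drive_tool", "body": {"increments": [[1,[0.004,0.1,-0.06],0],[1,[0.005,0.19,-0.06],0],[1,[0.005,0.19,-0.06],0],[1,[0.005,0.19,-0.06],0],[1,[0.005,0.19,-0.06],0],[1,[0.005,0.19,-0.06],0],[1,[0.004,0.19,-0.06],0],[1,[0.004,0.19,-0.05],0],[1,[0.002,0.19,0],0],[1,[0,0.09,0],0],[1,[0,0,0],0],[1,[0,0,0],0]]}}

```text
clock: 16.73
position: [512.1, -230.4, 298.0]
ee_rot: [1.0, -0.012, -0.001, -0.0]
contact_force: [-0.7, 0.2, -1.2]
gripper_width: 85.5
```

Run:
```python
from h import *
s,R=st(); c=cal('wrist'); np.save('c10.npy',c,allow_pickle=True)
im=get_image('wrist')[:,:,::-1]; cv2.imwrite('pics/w10.png',im)
```

```text
t 16.73 pos [ 512.1 -230.4  298. ] x [ 1.    -0.023 -0.002] y [-0.023 -1.    -0.001] z [-0.002  0.001 -1.   ] F [-0.7  0.2 -1.2] w 85.5
```

View pics/w10.png

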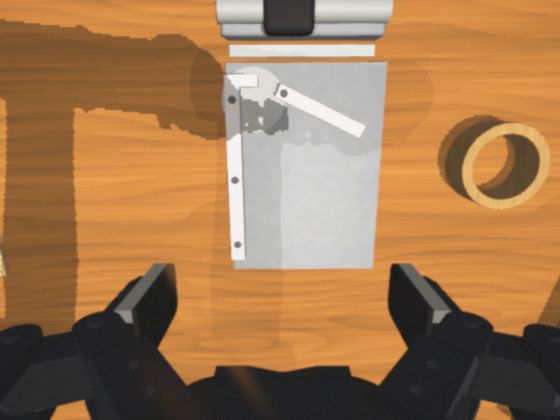

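Run:
```python
from h import *
im=cv2.imread('pics/w10.png')
crop(im,210,45,390,160,4.4,'pics/w10a.png'); crop(im,210,150,310,280,4.4,'pics/w10b.png')
```

```text
(no output)
```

View pics/w10a.png

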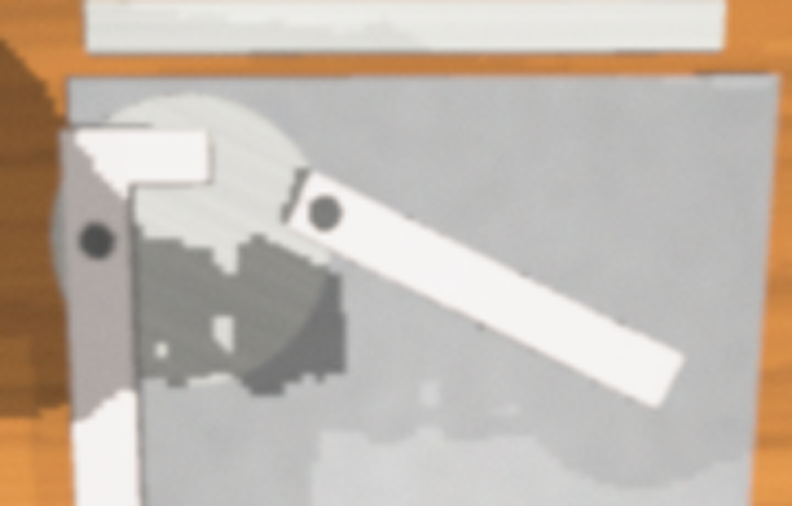

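View pics/w10b.png

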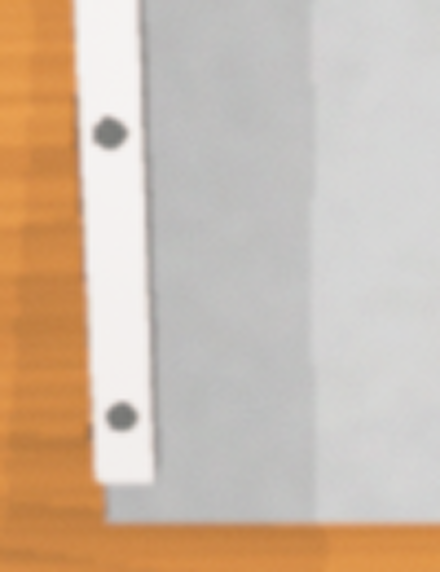

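Run:
```python
from h import *
c=np.load('c10.npy',allow_pickle=True).item()
A=lambda u,v:(210+u/4.4,45+v/4.4); B=lambda u,v:(210+u/4.4,150+v/4.4)
def ang(a,b): d=b-a; return np.degrees(np.arctan2(d[1],d[0]))
k=unproj(c,A(130,186),22); e=unproj(c,B(154,483),22); print(k,e,np.linalg.norm(e-k),ang(k,e))
th=np.radians(ang(k,e)); x=np.array([np.cos(th),np.sin(th)]); y=np.array([-x[1],x[0]])
pc=k[:2]+14*x+14*y; print('corner',pc,'grip home',pc+90*x)
a=unproj(c,A(290,223),22); b=unproj(c,A(656,408),22); print(a,b,np.linalg.norm(b-a),ang(a,b)%360-ang(k,e))
d=(b-a)[:2]; d/=np.linalg.norm(d); n=np.array([-d[1],d[0]]); print((a[:2]-pc)@n,(a[:2]-pc)@d)
```

```text
[ 604.19817267 -185.19966344   22.        ] [ 401.04766498 -180.79830676   22.        ] 203.19818088384554 178.75885264132555
corner [ 589.89821147 -198.89313304] grip home [ 499.91932676 -196.9436958 ]
[ 594.55282701 -224.58189342   22.        ] [ 547.10405555 -317.31668637   22.        ] 104.16874644727018 64.14409481498697
15.844914950889166 20.74889215516813
```

Emit:
{"method": "drive_tool", "body": {"increments": [[0.3,[-0.005,-0.1,0],0],[0.3,[-0.009,-0.19,0],0],[0.3,[-0.009,-0.19,0.05],0],[0.3,[-0.009,-0.19,0.05],0],[0.3,[-0.009,-0.19,0.06],0],[0.3,[-0.009,-0.19,0.1],0],[0.3,[-0.009,-0.19,0.1],0],[0.3,[-0.009,-0.19,0.1],0],[0.3,[-0.005,-0.19,0.05],0],[0.3,[-0.002,-0.09,0.02],0],[0.3,[0,0,0.05],0],[0.3,[0,0,0],0],[0.3,[0,0,0],0]]}}

```text
clock: 18.4
position: [501.9, 276.6, 128.4]
ee_rot: [1.0, -0.012, 0.0, -0.0]
contact_force: [-0.2, 0.5, 0.1]
gripper_width: 55.5
```

Run:
```python
from h import *
s,R=st()
im=get_image('wrist')[:,:,::-1]; cv2.imwrite('pics/w11.png',im)
```

```text
t 18.4 pos [501.9 276.6 128.4] x [ 1.    -0.024  0.   ] y [-0.024 -1.    -0.   ] z [ 0.  0. -1.] F [-0.2  0.5  0.1] w 55.5
```

View pics/w11.png

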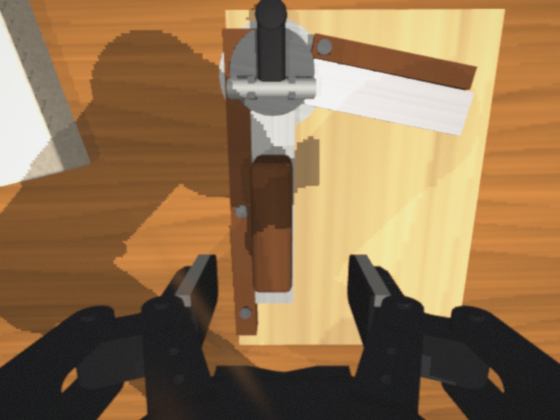

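Emit:
{"method": "drive_tool", "body": {"increments": [[0.3,[0,-0.02,0.05],0],[0.3,[0,0,0.12],0],[0.3,[0,0,0.1],0],[0.3,[0,0,0.02],0],[0.3,[0,0,0],0],[-1,[0,0,0],0],[-1,[0,0,0],0],[-1,[0,0,0],0],[-1,[0,0,0],0],[-1,[0,0,0],0]]}}

```text
clock: 19.7
position: [502.3, 283.1, 42.3]
ee_rot: [1.0, -0.011, 0.001, 0.0]
contact_force: [-0.5, -4.1, 6.5]
gripper_width: 23.1
```

Emit:
{"method": "drive_tool", "body": {"increments": [[-1,[-0.005,0,-0.03],0],[-1,[0,0,-0.07],0],[-1,[0,0,-0.07],0],[-1,[-0.01,0.07,0],0],[-1,[-0.02,0.15,0],0],[-1,[-0.02,0.17,0],0],[-1,[-0.02,0.17,0],0],[-1,[-0.02,0.17,0],0],[-1,[-0.02,0.17,0],0],[-1,[-0.02,0.17,0],0],[-1,[-0.02,0.17,0],0],[-1,[-0.02,0.17,0],0],[-1,[-0.015,0.13,0],0],[-1,[-0.01,0.09,0],0],[-1,[0,0,0],0],[-1,[0,0,0],0]]}}

```text
clock: 21.7
position: [429.2, -203.6, 91.2]
ee_rot: [1.0, -0.012, -0.001, -0.0]
contact_force: [-0.7, -0.3, -6.2]
gripper_width: 23.4
```

Run:
```python
from h import *
s,R=st()
im=get_image('wrist')[:,:,::-1]; cv2.imwrite('pics/w12.png',im)
```

```text
t 21.7 pos [ 429.2 -203.6   91.2] x [ 1.    -0.024 -0.002] y [-0.024 -1.    -0.001] z [-0.002  0.001 -1.   ] F [-0.7 -0.3 -6.2] w 23.4
```

View pics/w12.png

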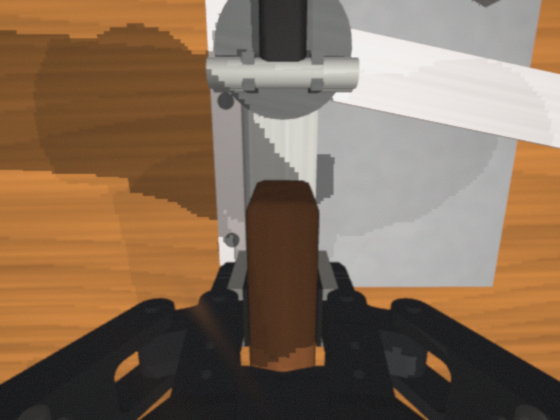

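Emit:
{"method": "drive_tool", "body": {"increments": [[-1,[0,0,0.06],0],[-1,[0,0,0.07],0],[-1,[0,0,0.028],0],[-1,[0,0,0],0],[-1,[0.03,0,0],0],[-1,[0.03,0,0],0],[-1,[0.03,0,0],0],[-1,[0.025,0,0],0],[-1,[0.02,0,0],0],[-1,[0.02,0,0],0],[-1,[0.02,0,0],0],[-1,[0,0,0],0]]}}

```text
clock: 23.25
position: [483.8, -205.2, 44.5]
ee_rot: [1.0, -0.011, 0.0, 0.0]
contact_force: [-0.2, -0.4, -6.1]
gripper_width: 23.4
```

Run:
```python
from h import *
s,R=st()
im=get_image('wrist')[:,:,::-1]; cv2.imwrite('pics/w13.png',im)
```

```text
t 23.25 pos [ 483.8 -205.2   44.5] x [ 1.    -0.023  0.001] y [-0.023 -1.     0.   ] z [ 0.001 -0.    -1.   ] F [-0.2 -0.4 -6.1] w 23.4
```

View pics/w13.png

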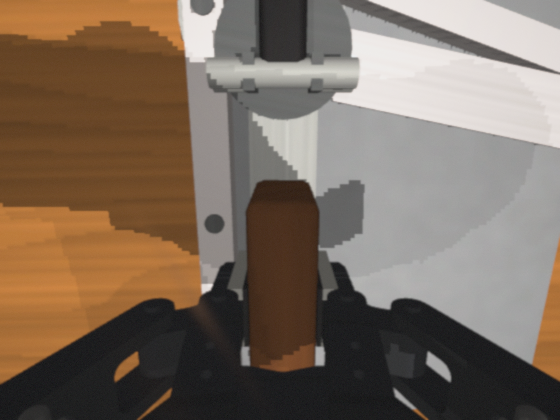

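Emit:
{"method": "drive_tool", "body": {"increments": [[-1,[0,-0.012,0.004],0],[-1,[0,-0.012,0],0],[-1,[0.015,0,0],0],[-1,[0.015,0,0],0],[-1,[0.015,0,0],0],[-1,[0,0,0],0]]}}

```text
clock: 24.05
position: [497.4, -198.3, 43.3]
ee_rot: [1.0, -0.011, 0.0, 0.0]
contact_force: [-0.7, -0.1, -6.9]
gripper_width: 23.1
```

Emit:
{"method": "drive_tool", "body": {"increments": [[-1,[0,-0.004,0.003],0],[-1,[0.005,-0.004,0],0],[-1,[0.005,0,0],0],[-1,[0,0,0],0]]}}

```text
clock: 24.55
position: [497.9, -196.3, 42.6]
ee_rot: [1.0, -0.011, -0.002, 0.0]
contact_force: [-5.1, -2.4, -1.6]
gripper_width: 23.3
```

Run:
```python
from h import *
s,R=st(); c=cal('wrist'); np.save('c14.npy',c,allow_pickle=True)
im=get_image('wrist')[:,:,::-1]; cv2.imwrite('pics/w14.png',im)
crop(im,170,0,560,200,2,'pics/w14a.png')
im=get_image('scene')[:,:,::-1]; crop(im,150,160,290,260,5.7,'pics/s14.png')
im=get_image('side')[:,:,::-1]; crop(im,190,220,350,330,5,'pics/d14.png')
```

```text
t 24.55 pos [ 497.9 -196.3   42.6] x [ 1.    -0.023 -0.004] y [-0.023 -1.     0.   ] z [-0.004 -0.    -1.   ] F [-5.1 -2.4 -1.6] w 23.3
```

View pics/w14a.png

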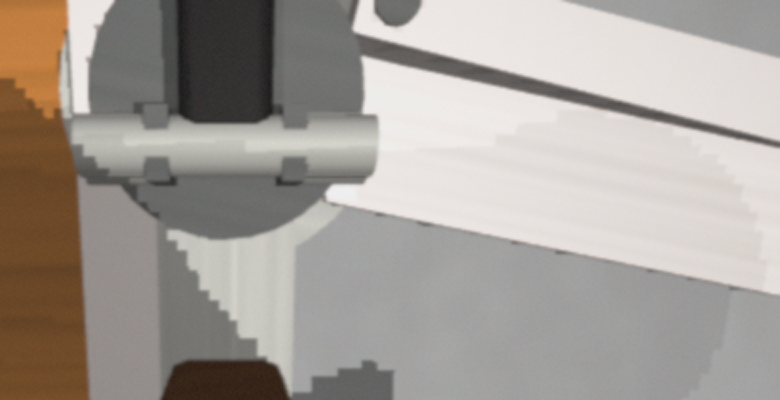

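View pics/d14.png

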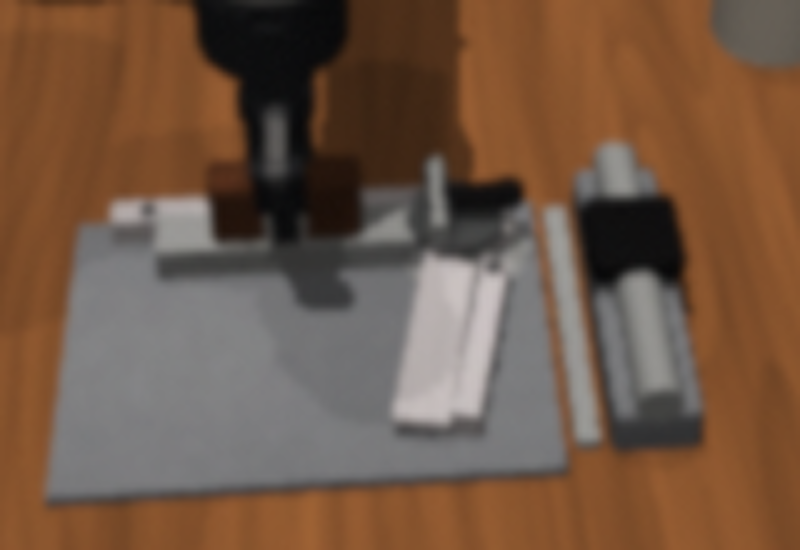

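View pics/s14.png

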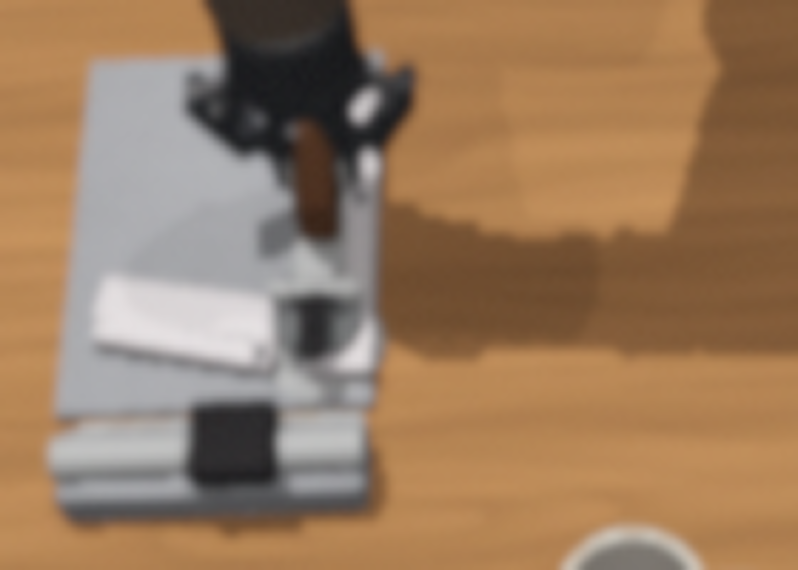

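Emit:
{"method": "drive_tool", "body": {"increments": [[-1,[0.005,0,-0.003],0],[-1,[0.005,0,0],0],[-1,[0,0,0],0]]}}

```text
clock: 25.08
position: [501.6, -196.4, 43.0]
ee_rot: [1.0, -0.011, -0.001, 0.0]
contact_force: [-4.2, -3.9, -4.4]
gripper_width: 23.3
```

Emit:
{"method": "drive_tool", "body": {"increments": [[-1,[0.004,-0.002,0.001],0],[-1,[0.004,0,0],0],[-1,[0.003,0,0],0],[-1,[0,0,0],0]]}}

```text
clock: 25.58
position: [502.2, -196.3, 43.0]
ee_rot: [1.0, -0.011, -0.004, 0.0]
contact_force: [-10.1, -5.8, 2.8]
gripper_width: 23.3
```

Run:
```python
from h import *
s,R=st(); c=cal('wrist'); np.save('c15.npy',c,allow_pickle=True)
im=get_image('wrist')[:,:,::-1]; cv2.imwrite('pics/w15.png',im)
crop(im,170,0,560,200,2,'pics/w15a.png')
```

```text
t 25.57 pos [ 502.2 -196.3   43. ] x [ 1.    -0.023 -0.008] y [-0.023 -1.     0.   ] z [-0.008 -0.    -1.   ] F [-10.1  -5.8   2.8] w 23.3
```

View pics/w15a.png

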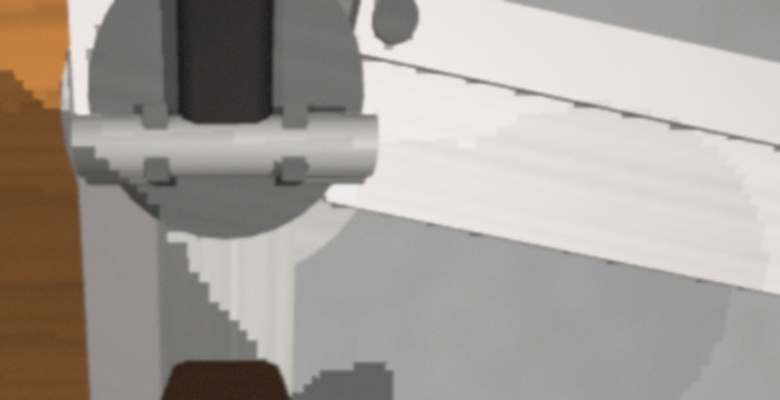

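Emit:
{"method": "drive_tool", "body": {"increments": [[-1,[0.004,-0.002,0],0],[-1,[0.004,0,0],0],[-1,[0,0,0],0]]}}

```text
clock: 26.0
position: [502.2, -196.2, 43.0]
ee_rot: [1.0, -0.012, -0.007, 0.0]
contact_force: [-14.0, -7.8, 6.5]
gripper_width: 23.4
```

Emit:
{"method": "drive_tool", "body": {"increments": [[-1,[-0.008,0.002,0],0],[-1,[0,0,0],0],[0.2,[0,0,0],0],[0.2,[0,0,0],0],[0.2,[0,0,0],0],[0.2,[0,0,-0.05],0],[0.2,[0,0,-0.15],0],[0.2,[0,0,-0.15],0],[0.2,[0,0,-0.05],0],[0.2,[0,0,0],0]]}}

```text
clock: 27.25
position: [506.7, -195.4, 164.5]
ee_rot: [1.0, -0.012, 0.002, 0.0]
contact_force: [-0.0, -0.3, -0.3]
gripper_width: 50.9
```

Run:
```python
from h import *
s,R=st(); c=cal('wrist'); np.save('c16.npy',c,allow_pickle=True)
im=get_image('wrist')[:,:,::-1]; cv2.imwrite('pics/w16.png',im)
crop(im,220,10,480,200,3,'pics/w16a.png')
```

```text
t 27.25 pos [ 506.7 -195.4  164.5] x [ 1.    -0.023  0.004] y [-0.023 -1.    -0.   ] z [ 0.004 -0.    -1.   ] F [-0.  -0.3 -0.3] w 50.9
```

View pics/w16a.png

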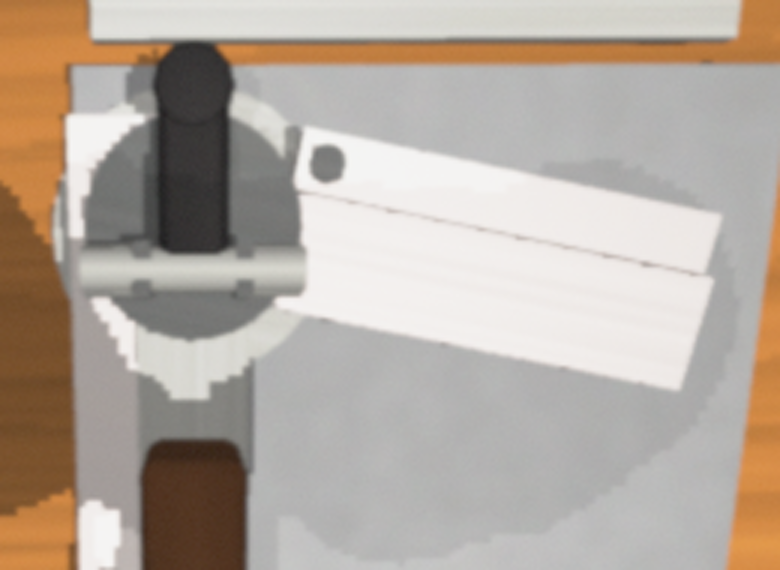

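Run:
```python
from h import *
c=np.load('c16.npy',allow_pickle=True).item(); im=cv2.imread('pics/w16.png')
def ang(a,b): d=b-a; return np.degrees(np.arctan2(d[1],d[0]))
a=unproj(c,(220+300/3,10+192/3),20);b=unproj(c,(220+705/3,10+274/3),20); print('seam trimmer',ang(a,b),a,b)
l=unproj(c,(220+277/3,10+310/3),19);m=unproj(c,(220+680/3,10+390/3),19); print('blade low edge',ang(l,m))
c9=np.load('c9.npy',allow_pickle=True).item()
a=unproj(c9,(230+262/3,15+179/3),20);b=unproj(c9,(230+665/3,15+260/3),20); print('seam pattern',ang(a,b),a,b)
l=unproj(c9,(230+240/3,15+298/3),19);m=unproj(c9,(230+652/3,15+382/3),19); print('blade low edge',ang(l,m))
crop(im,235,120,335,290,3.5,'pics/w16b.png'); crop(im,300,40,470,150,4.6,'pics/w16c.png')
```

```text
seam trimmer -102.00268877079053 [ 599.27898095 -224.63009409   20.        ] [ 577.83362555 -325.49928267   20.        ]
blade low edge -102.0936096659236
seam pattern -101.84943836968479 [599.4718117 255.014822   20.       ] [578.96036979 157.25356831  20.        ]
blade low edge -102.32149377823829
```

View pics/w16b.png

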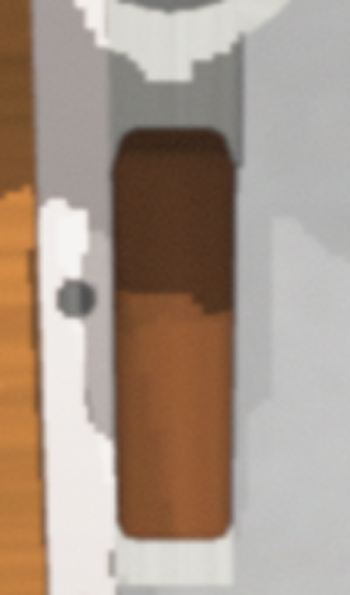

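View pics/w16c.png

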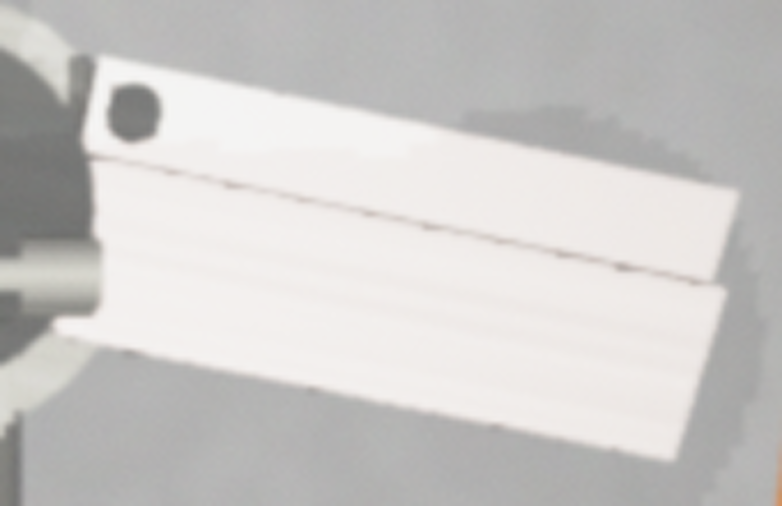

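Run:
```python
from h import *
im=get_image('scene')[:,:,::-1]; cv2.imwrite('pics/s17.png',im)
```

```text
(no output)
```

View pics/s17.png

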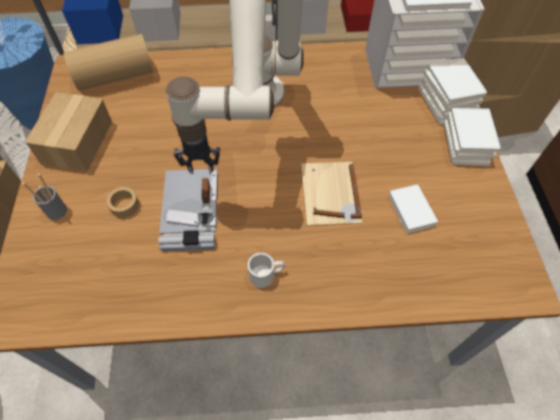

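Mug (262,270), tape roll (122,202) and card pack (413,208) are where they were in the first picture. The gauge lies in the trimmer's corner and the gripper is clear above it.

```bash
python3 -c "
from bench import *
print(job_done())"
```

```text
the job is handed in; nothing more can be done
None
```

The job is done and handed in at about 27 s of the 72 s allowed. The gauge lies locked in the trimmer's corner, flush with the rail and the fence.

**Pattern board:** I gripped the gauge by its wooden grip and slid it along the batten until it stopped moving at about 13 N against the end stop. The blade had swung flush along the angled batten. I let go and pressed the lever down with the shut fingertips until it bottomed out at about 25 N. The next picture showed the lever level and the blade unmoved, within about 0.2 mm and 0.15°.

**Trimmer:** I carried the locked gauge over and pushed it along the rail. It first stuck about 4 mm short of the stop, with a visible wedge-shaped gap at the fence, so I took some weight off the bed and pushed on. It then stopped firmly and did not move when I pushed to 14 N. The gripper stayed clear of the fence throughout.

**Last checks:**
- **Angle:** the line where blade meets fence measured -102.0°, against -101.8° at the pattern. That is within my reading error.
- **Fit:** the pictures show no gap at the rail or the fence, and the lever is down.
- **Bystanders:** the mug, tape roll and card pack have not moved.
- **End stop:** I confirmed it only by the force when pushing, because the clamp disc hides that contact from the camera.

No check failed in the end.

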